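Turn the spice carousel until the red-capped jar is at the front

TASK

Turn the spice carousel by pushing the pegs on its rim with your fingertips, gently, until the jar with the red cap stands at the front, right in line with the arrow on the foot, then leave it at rest and take the hand away. Do not touch, lift or tip the jars and the shaker that ride on it, and leave the other things on the worktop where they are.

Things in the scene. Friction and masses are not known exactly. Their poses are not given: they have to be found in the camera images.
- carousel: Fixed black round foot of the spice carousel, 190 mm across. Origin on the worktop, on the turntable's vertical axis. Its -x axis points to the carousel's front (towards the robot, up to 0.5 rad off): there a low white tongue (6 mm high, 34 mm wide) with a red arrowhead reaches out from under the turntable to 176 mm from the axis.
- turntable (a joint): Angle (rad) of the light wooden turntable, positive counter-clockwise from above; no stops, 0.12 N m friction (about 1 N at a peg), stays where left. Disc 292 mm across, top 30 mm above the worktop; lip 8 mm high at 124 mm radius; central dark knob up to 88 mm. Six pegs on its edge, 60 degrees apart: at value 0 one stands at the front (carousel -x), at q it stands q counter-clockwise of it.
- peg (a point): One of six alike upright dark wooden pegs to push sideways (this one at the carousel's front when the joint reads 0): 12 mm thick, on a circle of 135 mm radius about the axis, 60 degrees apart, from the disc's top to 126 mm above the worktop, with a 16 mm ball top centred 118 mm up. This point: on the peg's axis, 80 mm above the worktop; it turns with the turntable.
- front_spot (a point): Point on the turntable's top height (30 mm above the worktop), 70 mm from the axis on the front side in line with the arrow; fixed to the foot, it does not turn.
- red_jar: Spice jar with a red cap, 45 mm across, 106 mm tall: the one wanted, about 70 mm from the turntable's axis (within 8 mm), loose on the turntable's flat top; origin at the centre of its underside, z up
- grey_jar: Spice jar with a pale pinkish grey cap and reddish contents, 44 mm across, 109 mm tall, about 70 mm from the turntable's axis (within 8 mm), loose on the turntable's flat top; origin at the centre of its underside, z up
- black_jar: Spice jar with a black cap (green disc on top), 45 mm across, 105 mm tall, about 70 mm from the turntable's axis (within 8 mm), loose on the turntable's flat top; origin at the centre of its underside, z up
- gold_jar: Spice jar with a mustard yellow cap (green disc on top), 42 mm across, 106 mm tall, about 70 mm from the turntable's axis (within 8 mm), loose on the turntable's flat top; origin at the centre of its underside, z up
- salt_shaker: Grey-topped glass salt shaker, 44 mm across, 90 mm tall, about 70 mm from the turntable's axis (within 8 mm), loose on the turntable's flat top; origin at the centre of its underside, z up
- lemon: Yellow lemon lying on the worktop left of the carousel, 72x57x58 mm; origin at its underside; leave alone
- garlic: Garlic bulb on the worktop right and in front of the carousel, 55 mm; origin at its underside; leave alone
- pepper_mill: Wooden pepper mill standing right of the carousel, 58 mm across, 165 mm tall; origin at its underside; leave alone
- tin: Food tin standing right of the carousel, 58 mm across, 72 mm tall; origin at its underside; leave alone
Mind the look-alikes: they are no part of the job. What is shaped like the salt_shaker but purple is not meant.

How it is judged:
By the outcome, as a careful person would: the job done as asked, in the order asked, and still so for the second after the job is handed in, with the robot touching nothing.
It also fails if it takes over 51 s, if anything falls off the work surface, if the arm or the gripper's body presses on something with over 40 N, if the wrist force passes 120 N, or if a joint passes its speed limit or range.

ROBOT

A 6-joint arm with a two-finger parallel gripper is mounted at the origin on a cart in front of the work surface, level with it; the furniture and walls round the work are solid. World frame = base frame: x ahead of the robot, y to its left, z up, the work surface at z = 0. Lengths are in m, angles in rad, forces in N, time in s.
With the tool pointing down it reaches from about 0.35 to 0.725 m from the base axis. Payload 4.3 kg.
Tool frame: the origin (TCP) lies midway between the tips of the shut fingers; the grasp point (between the pads) lies 19 mm behind it; z points along the fingers, y is the line along which they close (so a half turn about z gives the same grasp; the last joint's range is limited). The gripper opens to 85 mm and grips with 20 to 120 N. Pads are 22 mm wide; open, the fingers measure 114 mm over their backs; the gripper's body (76 mm by 85 mm) begins 54 mm behind the grasp point. The pads swing forward as they close: fully open they stand 13 mm farther back than shut.
Start: joints at [1.004, 0.377, 0.081, 1.274, 0, 1.46], TCP at [0.254, 0.516, 0.231] pointing down, gripper open.
Joint ranges: [-2.72, 2.72], [-0.84, 1.66], [-1.02, 1.22], [-1.77, 2.12], [-1.37, 1.28], [-3.14, 3.14]. Speed limits (rad/s): [2.57, 2.57, 3.14, 3.14, 3.14, 3.14].

INTERFACE

Orientations are given as [roll, pitch, yaw] about the fixed x, y, z axes, in that order (R = Rz(yaw) Ry(pitch) Rx(roll)).
In Python, from rig import * gives the robot as it stands.
- The arm moves only by the shell command python3 -m crank 'ROWS' [FORCE]. ROWS is JSON, one flat list of numbers, 7 for each row, row after row: the shift along the tool's x, y, z normalised to -1 to 1, where 1 is 0.03 m, then the turn, a rotation vector about the tool's x, y, z normalised to -1 to 1, where 1 is 90 degrees, then the closure in counts, from 0 (fully open) to 255 (shut). A call has 1 to 12 rows; each row shifts and turns the commanded pose from where the row before left it, along the tool's axes as they then stand; what a row does not reach is not made up. A row lasts 1/12 s, in which the tool goes at most 41.7 mm and 7.16 degrees, less where a joint would pass 70% of its speed; a pose out of reach is approached as far as the arm can. A call with a number of a shift or a turn outside -1 to 1 is refused whole. A call with a gripper value outside its range is refused whole. The fingers move at their own pace and stop on an object; FORCE is the grip in N (left out, the last holds). Time passes only in rows, so rows that do not move let the fingers close. It gives the time, the measured TCP pose, the force, the opening and the grip force at its end, in the units of the state.
- read_state(): the state, without advancing time (a new reading comes with each control period).
- grab_frame(name): name is "scene" or "top" or "wrist"; returns a dict with "image" (384x512x3 uint8, red, green, blue), "K" (3x3 intrinsics, pixels), "position" and "attitude" of the camera in the world. Camera axes: x right, y down, z forward; pixel columns grow to the right and rows downward; lengths in m; the calibration is good to about 2 mm. A picture is of the moment at which its call begins. There is no depth.
- hand_in(): hands the job in; it is judged then, once.
The state is a dict: "time": time; "joints": joint angles; "dq": joint speeds; "joint_efforts": joint torques, N m; "eef_pos": TCP position; "tcp_rot": TCP orientation; "wrist_force": force on the tool from outside, world axes, zero at the start; "ft_torque": the same for the moment, N m; "width": opening from 0.0 (shut) to 1.0 (fully open); "gripper_force": force on a finger pad.
Only numpy, scipy, OpenCV 4.12 (cv2) and the standard library are available. Lean on these libraries where they do the work, as an engineer would, in place of code of your own. Each camera call takes 0.05 s, during which the arm holds its last target. There are 200 camera calls.

## Working session

There is one attempt and no reset: what is moved stays moved. The work goes in short steps, Python scripts to look and compute and a shell command to move; the robot and the scene stay as the last step left them, time stands still between calls to the robot, and variables do not carry over. Pictures are saved under pics/ and viewed, at most 10 in all, crops included, and the job is handed in when it is done.

```bash
mkdir -p pics; ls; python3 - <<'E'
from rig import *
import cv2,pickle
s=read_state();print(s)
for n in("top","scene"):
    f=grab_frame(n);pickle.dump(f,open(f"pics/{n}0.pkl","wb"));cv2.imwrite(f"pics/{n}0.png",f["image"][:,:,::-1]);print(n,f["K"],f["position"],f["attitude"])
E
```

```text
pics
{'time': 0.0, 'joints': array([ 1.00373361e+00,  3.78110434e-01,  7.96045948e-02,  1.27437486e+00,
       -1.32774659e-05,  1.46047902e+00]), 'dq': array([-1.48778514e-03, -2.04788271e-03, -2.20418878e-05, -7.24585560e-04,
       -1.07372697e-03,  8.94970900e-04]), 'joint_efforts': array([ 4.65661215e-04, -4.63604629e+01,  2.69874001e+01,  2.08934321e-02,
        3.58982752e-04, -5.76427141e-06]), 'eef_pos': array([0.25324374, 0.51549659, 0.23032557]), 'tcp_rot': array([-3.13951949e+00, -2.16278849e-04,  2.68484703e+00]), 'wrist_force': array([ 0.22289502,  0.41304505, -0.11237618]), 'ft_torque': array([ 0.00767962, -0.00171326,  0.01125536]), 'gripper_force': 0.0, 'width': 1.0033362350226538}
top [[458.99929296   0.         253.84752253]
 [  0.         458.99929296 191.23339599]
 [  0.           0.           1.        ]] [ 0.47743026 -0.12367282  1.13599124] [-3.10303088 -0.00465092 -1.55916949]
scene [[480.3893434    0.         260.59597173]
 [  0.         480.3893434  189.35558712]
 [  0.           0.           1.        ]] [-0.06427491 -1.09330928  0.98337692] [-2.25398003 -0.00731422 -0.55397275]
```

View pics/top0.png

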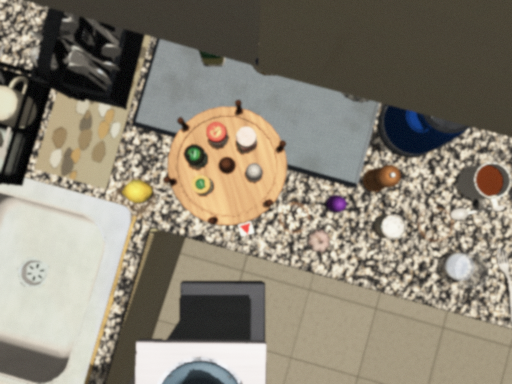

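View pics/scene0.png

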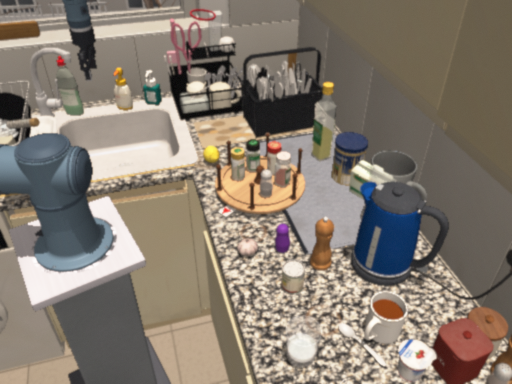

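The top view shows the carousel at about (227,165) and the arrow at (246,229). The caps are red (217,132), pale pinkish (247,138), black/green (196,155), mustard/green (203,185) and grey shaker (254,172). The purple look-alike is on the worktop at (337,203). Next I measure these and enlarge a crop to confirm.

```bash
cat > h.py <<'E'
from rig import *
import cv2,pickle,numpy as np
from scipy.spatial.transform import Rotation as R
def ray(f,uv,z):
    uv=np.atleast_2d(uv).astype(float)
    d=np.c_[uv,np.ones(len(uv))]@np.linalg.inv(f["K"]).T@R.from_euler("xyz",f["attitude"]).as_matrix().T
    p=np.array(f["position"]); return p+d*((z-p[2])/d[:,2:])
def proj(f,P):
    c=(np.atleast_2d(P)-f["position"])@R.from_euler("xyz",f["attitude"]).as_matrix()@f["K"].T
    return c[:,:2]/c[:,2:]
def blobs(m,amin=5):
    n,l,s,c=cv2.connectedComponentsWithStats(m.astype(np.uint8))
    return [(c[i].round(1),s[i,4]) for i in range(1,n) if s[i,4]>=amin]
E
python3 - <<'E'
from h import *
f=pickle.load(open("pics/top0.pkl","rb"));im=f["image"]
hsv=cv2.cvtColor(im,cv2.COLOR_RGB2HSV);H,S,V=[hsv[:,:,i].astype(int) for i in range(3)]
roi=np.zeros(H.shape,bool);roi[95:240,155:300]=1
for n,m in dict(red=((H<6)|(H>172))&(S>150)&(V>120),dark=(V<75),wood=(H>8)&(H<22)&(S>70)&(V>140)).items():
    print(n,blobs(m&roi,12 if n!="wood" else 500))
m=((H>8)&(H<22)&(S>70)&(V>140)&roi).astype(np.uint8)
c=max(cv2.findContours(m,0,2)[0],key=cv2.contourArea)
P=ray(f,c[:,0,:],0.03);print("disc circle",cv2.minEnclosingCircle(P[:,:2].astype(np.float32)))
print(ray(f,[227,165],.088),ray(f,[246,229],.006),ray(f,[217,132],.136))
cv2.imwrite("pics/c0.png",cv2.resize(im[90:245,150:350,::-1],None,fx=4,fy=3.8,interpolation=cv2.INTER_CUBIC))
E
```

```text
red [(array([217.1, 138.3]), np.int32(54)), (array([245.3, 227.5]), np.int32(24))]
dark [(array([238.4, 108.1]), np.int32(39)), (array([183.5, 125.2]), np.int32(41)), (array([163.1, 132.7]), np.int32(96)), (array([280.1, 147.4]), np.int32(27)), (array([196.6, 157.5]), np.int32(211)), (array([227.4, 166.7]), np.int32(95)), (array([293.5, 168.2]), np.int32(49)), (array([171.3, 181.4]), np.int32(27)), (array([266.5, 203.7]), np.int32(12)), (array([213.8, 220.3]), np.int32(15)), (array([162.9, 235.8]), np.int32(100)), (array([176.8, 236.6]), np.int32(16)), (array([198.7, 237.4]), np.int32(36)), (array([181.4, 237.8]), np.int32(12))]
wood [(array([227.5, 168.2]), np.int32(8909))]
disc circle ((0.5823268890380859, -0.06225859746336937), 0.1462104469537735)
[[ 0.57728967 -0.06591783  0.088     ]] [[ 0.42805031 -0.11023     0.006     ]] [[ 0.64494035 -0.0456605   0.136     ]]
```

View pics/c0.png

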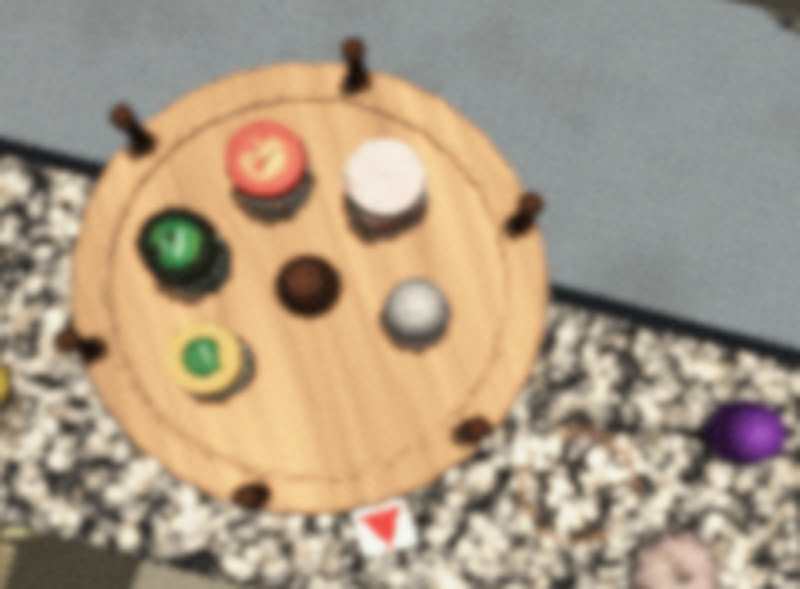

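The crop confirms it: the red cap (crop (265,160), image (216,132)) is the only red one. The pale pinkish cap next to it at crop (385,175) is the grey jar. Now the angles.

```bash
cat >> h.py <<'E'
def capred(f):
    hsv=cv2.cvtColor(f["image"],cv2.COLOR_RGB2HSV);H,S,V=[hsv[:,:,i].astype(int) for i in range(3)]
    return ((H<10)|(H>170))&(S>90)&(V>140)
def deg(v): return np.degrees(np.arctan2(v[1],v[0]))%360
E
python3 - <<'E'
from h import *
f=pickle.load(open("pics/top0.pkl","rb"));im=f["image"]
ax=np.array([.5823,-.0623])
hsv=cv2.cvtColor(im,cv2.COLOR_RGB2HSV);V=hsv[:,:,2]
# base/top of pegs -> bearing & radius
for uv in [(238.4,103),(181,118),(284.5,144.5),(169,181),(268,203.5),(213,220.5)]:
    p=ray(f,uv,.118)[0,:2]-ax;print("peg",uv,np.hypot(*p).round(4),deg(p).round(1))
m=capred(f);roi=np.zeros(m.shape,bool);roi[95:240,155:300]=1
for c,a in blobs(m&roi,10):
    p=ray(f,c,.136 if c[1]<200 else .006)[0,:2]-ax;print("red",c,a,np.hypot(*p).round(4),deg(p).round(1))
hh=(hsv[:,:,1]<50)&(V>190);r2=np.zeros(m.shape,bool);r2[219:240,234:262]=1
print(blobs((hh|m)&r2,5))
u,v=np.meshgrid(np.arange(155,300),np.arange(95,240))
k=(hsv[95:240,155:300,2]<75)
print("knob",ray(f,[227.4,165.5],.085))
s=read_state()
y=np.radians(103);t=ax+.135*np.array([np.cos(y),np.sin(y)]);print(s["eef_pos"],t)
E
```

```text
peg (238.4, 103) 0.1346 347.6
peg (181, 118) 0.1378 45.8
peg (284.5, 144.5) 0.1385 286.6
peg (169, 181) 0.1309 110.1
peg (268, 203.5) 0.1342 226.5
peg (213, 220.5) 0.1336 169.7
red [215.9 131.2] 214 0.0671 16.5
red [245.2 227.4] 48 0.1572 197.0
[(array([245.2, 229.7]), np.int32(176)), (array([259.6, 228.9]), np.int32(29)), (array([257.6, 238.1]), np.int32(21))]
knob [[ 0.57643541 -0.0666865   0.085     ]]
[0.25329923 0.51555555 0.23043479] [0.55193161 0.06923996]
```

```bash
python3 -m crank '[-0.85,-0.51,0,0,0,0,130,-0.85,-0.51,0,0,0,0,130,-0.85,-0.51,0,0,0,0,130,-0.85,-0.51,0,0,0,0,130,-0.85,-0.51,0,0,0,0,130,-0.85,-0.51,0,0,0,0,130,-0.85,-0.51,0,0,0,0,130,-0.85,-0.51,0,0,0,0,130,-0.85,-0.51,0,0,0,0,130,-0.85,-0.51,0,0,0,0,130,-0.85,-0.51,0,0,0,0,130,-0.85,-0.51,0,0,0,0,130]' 20
```

```text
time: 1.1
eef_pos: [0.4475, 0.2149, 0.2309]
tcp_rot: [-3.141, -0.001, 2.685]
wrist_force: [0.4, 0.4, -0.2]
width: 0.491
gripper_force: 0.0
```

```bash
python3 -m crank '[0,0,0,0,0,0.073,130,0,0,0,0,0,0.073,130,0,0,0,0,0,0.073,130,0,0,0,0,0,0.073,130,0,0,0,0,0,0.073,130,0,0,0,0,0,0.073,130,0,0,0,0,0,0.073,130,0,0,0,0,0,0,130,0,0,0,0,0,0,130]'
```

```text
time: 1.85
eef_pos: [0.447, 0.2162, 0.231]
tcp_rot: [-3.141, -0.0, 1.885]
wrist_force: [-0.1, 0.2, -0.5]
width: 0.493
gripper_force: 0.0
```

```bash
python3 -m crank '[-0.96,0.24,0,0,0,0,130,-0.96,0.24,0,0,0,0,130,-0.96,0.24,0,0,0,0,130,-0.96,0.24,0,0,0,0,130,-0.96,0.24,0,0,0,0,130,-0.96,0.24,0,0,0,0,130,0,0,0.6,0,0,0,130,0,0,0.8,0,0,0,130,0,0,0.6,0,0,0,130,0,0,0,0,0,0,130,0,0,0,0,0,0,130]'; python3 - <<'E'
from h import *
f=grab_frame("wrist");pickle.dump(f,open("pics/w1.pkl","wb"))
cv2.imwrite("pics/w1.png",f["image"][:,:,::-1]);s=read_state()
t=R.from_euler("xyz",s["tcp_rot"]).as_matrix()
print(s["eef_pos"],s["tcp_rot"],f["position"],t.T@(f["position"]-s["eef_pos"]))
E
```

```text
time: 2.77
eef_pos: [0.5401, 0.065, 0.1704]
tcp_rot: [-3.139, -0.001, 1.884]
wrist_force: [-0.3, 0.7, 0.7]
width: 0.49
gripper_force: 0.0
[0.5412356  0.06513749 0.17172961] [-3.14135163e+00 -1.43953700e-04  1.88347331e+00] [0.51622629 0.13773959 0.31420531] [ 0.07679543 -0.00149813 -0.14246429]
```

View pics/w1.png

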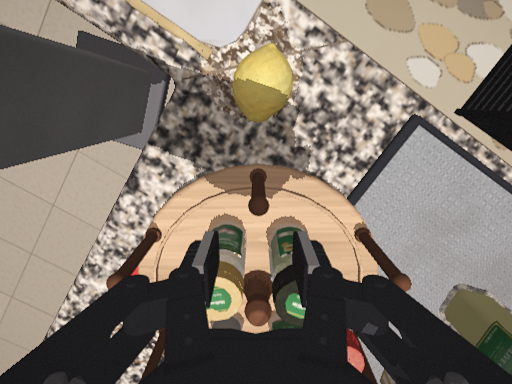

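The wrist view shows the wanted peg (ball at (259,205)) centred between the open fingers, which are at columns 212 and 302. I check its position and refine the axis from the three visible pegs and the knob at (258,312).

```bash
python3 - <<'E'
from h import *
f=pickle.load(open("pics/w1.pkl","rb"))
for uv,z in [((259,205),.118),((258,175),.03),((152,236),.118),((116,283),.118),((403,283),.118),((258,312),.080)]:
    p=ray(f,uv,z)[0];q=p[:2]-[.583,-.063];print(uv,p.round(4),np.hypot(*q).round(4),deg(q).round(1))
E
```

```text
(259, 205) [0.5411 0.0678 0.118 ] 0.1373 107.8
(258, 175) [0.5407 0.0683 0.03  ] 0.1379 107.9
(152, 236) [0.4692 0.0172 0.118 ] 0.1392 144.8
(116, 283) [ 0.4493 -0.0348  0.118 ] 0.1366 168.1
(403, 283) [0.6762 0.0389 0.118 ] 0.138 47.6
(258, 312) [ 0.5814 -0.058   0.08  ] 0.0053 107.4
```

```bash
python3 -m crank '[0,0,0.4,0,0,0,130,0,0,0.7,0,0,0,130,0,0,0.7,0,0,0,130,0,0,0.7,0,0,0,130,0,0,0.35,0,0,0,130,0,0,0,0,0,0,130]'
```

```text
time: 3.32
eef_pos: [0.5403, 0.0652, 0.0847]
tcp_rot: [-3.139, -0.001, 1.883]
wrist_force: [-0.4, -0.5, -0.0]
width: 0.49
gripper_force: 0.0
```

```bash
python3 -m crank '[-0.0015,-0.118,0,0,0,-0.0167,130,-0.0015,-0.118,0,0,0,-0.0167,130,-0.0015,-0.118,0,0,0,-0.0167,130,-0.0015,-0.118,0,0,0,-0.0167,130,-0.0015,-0.118,0,0,0,-0.0167,130,-0.004,-0.196,0,0,0,-0.0278,130,-0.004,-0.196,0,0,0,-0.0278,130,-0.004,-0.196,0,0,0,-0.0278,130,-0.006,-0.235,0,0,0,-0.0333,130,-0.006,-0.235,0,0,0,-0.0333,130,-0.006,-0.235,0,0,0,-0.0333,130,-0.006,-0.235,0,0,0,-0.0333,130]'
```

```text
time: 4.32
eef_pos: [0.4895, 0.0324, 0.0882]
tcp_rot: [3.138, 0.003, 2.357]
wrist_force: [0.7, 0.4, -0.0]
width: 0.492
gripper_force: 0.6
```

```bash
python3 -m crank '[-0.006,-0.235,0,0,0,-0.0333,130,-0.006,-0.235,0,0,0,-0.0333,130,-0.006,-0.235,0,0,0,-0.0333,130,-0.006,-0.235,0,0,0,-0.0333,130,-0.006,-0.235,0,0,0,-0.0333,130,-0.006,-0.235,0,0,0,-0.0333,130,-0.006,-0.235,0,0,0,-0.0333,130,-0.006,-0.235,0,0,0,-0.0333,130,-0.006,-0.235,0,0,0,-0.0333,130,-0.006,-0.235,0,0,0,-0.0333,130,-0.006,-0.235,0,0,0,-0.0333,130,-0.006,-0.235,0,0,0,-0.0333,130]'
```

```text
time: 5.32
eef_pos: [0.4518, -0.0421, 0.0882]
tcp_rot: [3.141, 0.005, 2.985]
wrist_force: [1.0, 1.3, 0.5]
width: 0.488
gripper_force: 0.5
```

```bash
python3 -m crank '[-0.006,-0.235,0,0,0,-0.0333,130,-0.006,-0.235,0,0,0,-0.0333,130,-0.006,-0.235,0,0,0,-0.0333,130,-0.006,-0.235,0,0,0,-0.0333,130,-0.006,-0.235,0,0,0,-0.0333,130,-0.006,-0.235,0,0,0,-0.0333,130,-0.006,-0.235,0,0,0,-0.0333,130,-0.006,-0.235,0,0,0,-0.0333,130,-0.004,-0.196,0,0,0,-0.0278,130,-0.0015,-0.118,0,0,0,-0.0167,130,-0.0005,-0.06,0,0,0,-0.0083,130,0,0,0,0,0,0,130]'
```

```text
time: 6.32
eef_pos: [0.457, -0.1091, 0.0875]
tcp_rot: [-3.139, 0.002, -2.801]
wrist_force: [0.8, -0.5, 0.3]
width: 0.487
gripper_force: 0.0
```

```bash
python3 -m crank '[-0.0015,0.118,0,0,0,0.0167,130,-0.006,0.235,0,0,0,0.0333,130,0,0,-0.5,0,0,0,130,0,0,-0.9,0,0,0,130,0,0,-0.9,0,0,0,130,0,0,-0.3,0,0,0,130,0,0,0,0,0,0,130,0,0,0,0,0,0,130]'; python3 - <<'E'
from h import *
f=grab_frame("wrist");pickle.dump(f,open("pics/w2.pkl","wb"))
cv2.imwrite("pics/w2.png",f["image"][:,:,::-1]);g=grab_frame("top");pickle.dump(g,open("pics/t2.pkl","wb"))
m=capred(g);m[:95]=0;m[240:]=0;m[:,:155]=0;m[:,300:]=0
ax=np.array([.583,-.062])
for c,a in blobs(m,10):
    p=ray(g,c,.136)[0,:2]-ax;print("red",c,a,np.hypot(*p).round(4),deg(p).round(1))
print(read_state()["tcp_rot"],read_state()["eef_pos"])
E
```

```text
time: 6.98
eef_pos: [0.4528, -0.0983, 0.1641]
tcp_rot: [-3.141, 0.001, -2.879]
wrist_force: [-0.6, -0.8, -0.3]
width: 0.494
gripper_force: 0.0
red [194.5 168.5] 226 0.067 106.3
[ 3.14036605e+00 -1.68459994e-03 -2.87910850e+00] [ 0.45141001 -0.0978709   0.1625735 ]
```

View pics/w2.png

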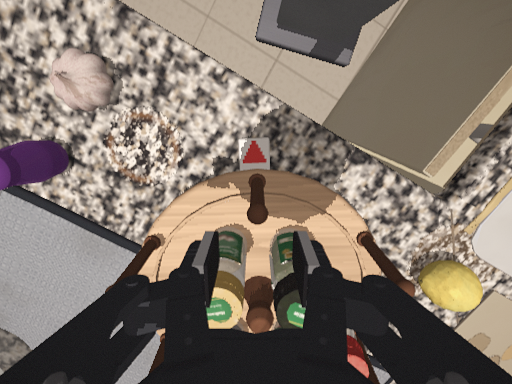

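The peg is straight ahead (ball at (257,215)), the arrow lies just beside it at (254,152), and the jars are still upright. About 91° remain, so I step back 60° to the next peg.

```bash
python3 -m crank '[-0.03,0.523,0,0,0,0.074,130,-0.03,0.523,0,0,0,0.074,130,-0.03,0.523,0,0,0,0.074,130,-0.03,0.523,0,0,0,0.074,130,-0.03,0.523,0,0,0,0.074,130,-0.03,0.523,0,0,0,0.074,130,-0.03,0.523,0,0,0,0.074,130,-0.03,0.523,0,0,0,0.074,130,-0.03,0.523,0,0,0,0.074,130,0,0,0,0,0,0,130,0,0,0,0,0,0,130]'; python3 - <<'E'
from h import *
f=grab_frame("wrist");pickle.dump(f,open("pics/w3.pkl","wb"))
hsv=cv2.cvtColor(f["image"],cv2.COLOR_RGB2HSV)[165:225,235:285]
m=(hsv[:,:,2]<95)
print([(c+[235,165],a) for c,a in blobs(m,60)])
s=read_state();print(np.degrees(s["tcp_rot"][2])%360,s["eef_pos"])
E
```

```text
time: 8.0
eef_pos: [0.4861, 0.0327, 0.1623]
tcp_rot: [-3.139, -0.002, 2.361]
wrist_force: [-0.6, 0.0, -0.4]
width: 0.49
gripper_force: 0.0
[(array([255.9, 198.1]), np.int32(771))]
135.24390155817372 [0.48582724 0.03229836 0.16252651]
```

```bash
python3 -m crank '[0,0,0.4,0,0,0,130,0,0,0.7,0,0,0,130,0,0,0.7,0,0,0,130,0,0,0.55,0,0,0,130,0,0,0.2,0,0,0,130,0,0,0,0,0,0,130,-0.0015,-0.118,0,0,0,-0.0167,130,-0.0015,-0.118,0,0,0,-0.0167,130,-0.0015,-0.118,0,0,0,-0.0167,130,-0.0015,-0.118,0,0,0,-0.0167,130,-0.0015,-0.118,0,0,0,-0.0167,130,-0.004,-0.196,0,0,0,-0.0278,130]'
```

```text
time: 9.05
eef_pos: [0.473, 0.0142, 0.0886]
tcp_rot: [3.14, 0.002, 2.535]
wrist_force: [1.5, 2.4, 0.1]
width: 0.494
gripper_force: 0.5
```

```bash
python3 -m crank '[-0.006,-0.235,0,0,0,-0.0333,130,-0.006,-0.235,0,0,0,-0.0333,130,-0.006,-0.235,0,0,0,-0.0333,130,-0.006,-0.235,0,0,0,-0.0333,130,-0.006,-0.235,0,0,0,-0.0333,130,-0.006,-0.235,0,0,0,-0.0333,130,-0.006,-0.235,0,0,0,-0.0333,130,-0.006,-0.235,0,0,0,-0.0333,130,-0.006,-0.235,0,0,0,-0.0333,130,-0.006,-0.235,0,0,0,-0.0333,130,-0.006,-0.235,0,0,0,-0.0333,130,-0.006,-0.235,0,0,0,-0.0333,130]'
```

```text
time: 10.05
eef_pos: [0.4486, -0.0659, 0.0887]
tcp_rot: [3.142, 0.003, -3.12]
wrist_force: [0.3, 0.4, 0.6]
width: 0.491
gripper_force: 0.5
```

```bash
python3 -m crank '[-0.006,-0.235,0,0,0,-0.0333,130,-0.006,-0.235,0,0,0,-0.0333,130,-0.006,-0.235,0,0,0,-0.0333,130,-0.006,-0.235,0,0,0,-0.0333,130,-0.006,-0.235,0,0,0,-0.0333,130,-0.006,-0.235,0,0,0,-0.0333,130,-0.006,-0.235,0,0,0,-0.0333,130,-0.006,-0.235,0,0,0,-0.0333,130,-0.006,-0.235,0,0,0,-0.0333,130,-0.006,-0.235,0,0,0,-0.0333,130,-0.006,-0.235,0,0,0,-0.0333,130,-0.006,-0.235,0,0,0,-0.0333,130]'
```

```text
time: 11.05
eef_pos: [0.4753, -0.1445, 0.0885]
tcp_rot: [-3.141, 0.001, -2.492]
wrist_force: [0.0, 1.1, -0.5]
width: 0.489
gripper_force: 0.5
```

```bash
python3 -m crank '[-0.006,-0.235,0,0,0,-0.0333,130,-0.004,-0.196,0,0,0,-0.0278,130,-0.0015,-0.118,0,0,0,-0.0167,130,-0.001,-0.08,0,0,0,-0.0111,130,-0.0005,-0.04,0,0,0,-0.0056,130,0,0,0,0,0,0,130,0,0,0,0,0,0,130]'; python3 - <<'E'
from h import *
ax=np.array([.583,-.062])
for n in("top","scene"):
    f=grab_frame(n);pickle.dump(f,open(f"pics/{n}4.pkl","wb"))
    m=capred(f)
    if n=="top":
        m[:95]=0;m[240:]=0;m[:,:155]=0;m[:,300:]=0
        im=f["image"][100:250,150:300,::-1]
    else: im2=f["image"][120:230,190:340,::-1]
    for c,a in blobs(m,15):
        p=ray(f,c,.136)[0,:2]-ax
        if np.hypot(*p)<.2: print(n,c,a,np.hypot(*p).round(4),deg(p).round(1))
a=cv2.resize(im,(600,600),interpolation=cv2.INTER_CUBIC)
cv2.imwrite("pics/c4.png",a)
s=read_state();print(np.degrees(s["tcp_rot"][2])%360,s["wrist_force"])
E
```

```text
time: 11.63
eef_pos: [0.4881, -0.1593, 0.0876]
tcp_rot: [-3.141, 0.0, -2.347]
wrist_force: [0.7, -0.6, 0.3]
width: 0.492
gripper_force: 0.0
top [228.8 191.5] 202 0.0691 189.4
225.54212111491225 [-0.07961277 -0.82502252  0.38231928]
```

View pics/c4.png

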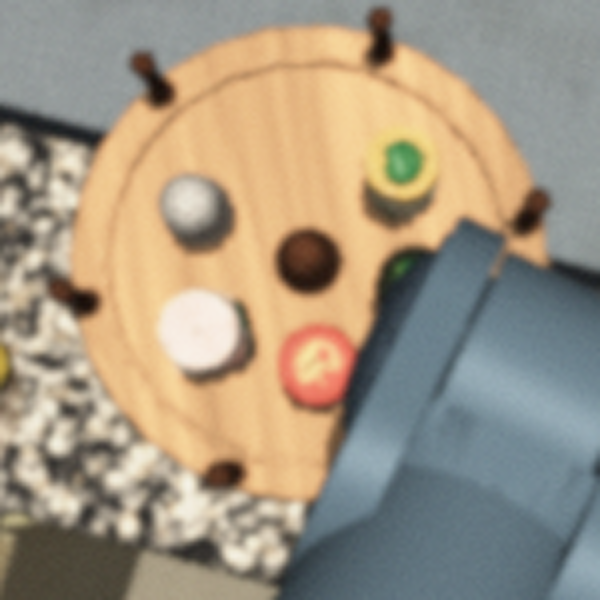

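```bash
python3 -m crank '[-0.001,-0.08,0,0,0,-0.0111,130,-0.0015,-0.118,0,0,0,-0.0167,130,-0.0015,-0.118,0,0,0,-0.0167,130,-0.001,-0.08,0,0,0,-0.0111,130,-0.0005,-0.04,0,0,0,-0.0056,130,0,0,0,0,0,0,130,-0.0015,0.118,0,0,0,0.0167,130,-0.0015,0.118,0,0,0,0.0167,130,-0.0015,0.118,0,0,0,0.0167,130,-0.0005,0.04,0,0,0,0.0056,130]'
```

```text
time: 12.57
eef_pos: [0.4885, -0.1596, 0.0872]
tcp_rot: [3.141, -0.0, -2.339]
wrist_force: [-0.6, 0.2, 0.9]
width: 0.495
gripper_force: 0.0
```

```bash
python3 -m crank '[0,0,-0.5,0,0,0,130,0,0,-0.9,0,0,0,130,0,0,-0.9,0,0,0,130,0,0,-0.5,0,0,0,130,1,0,0,0,0,0,130,1,0,0,0,0,0,130,1,0,0,0,0,0,130,1,0,0,0,0,0,130,0,0,0,0,0,0,130,0,0,0,0,0,0,130]'; python3 - <<'E'
from h import *
for n in("top","scene","wrist"):
    f=grab_frame(n);pickle.dump(f,open(f"pics/{n}5.pkl","wb"))
    cv2.imwrite(f"pics/{n}5.png",f["image"][:,:,::-1])
a=cv2.imread("pics/top5.png")[100:250,150:300];b=cv2.imread("pics/scene5.png")[115:235,185:335]
cv2.imwrite("pics/c5.png",np.hstack([cv2.resize(a,(400,400)),cv2.resize(b,(400,400))]))
E
```

```text
time: 13.4
eef_pos: [0.405, -0.2472, 0.1714]
tcp_rot: [-3.141, 0.0, -2.341]
wrist_force: [0.1, 0.6, 0.5]
width: 0.484
gripper_force: 0.0
```

View pics/c5.png

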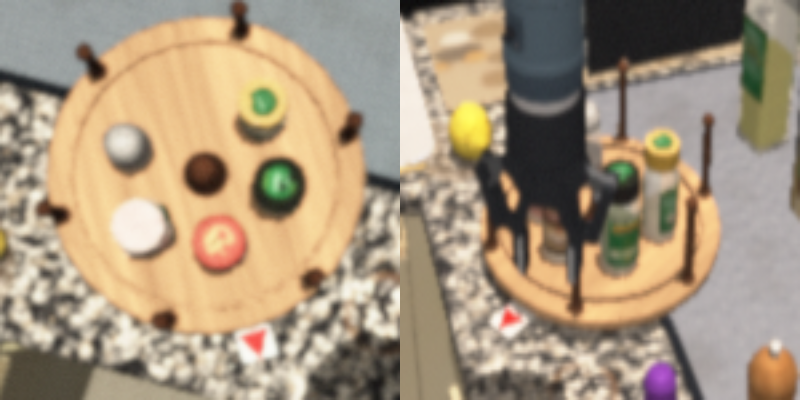

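View pics/wrist5.png

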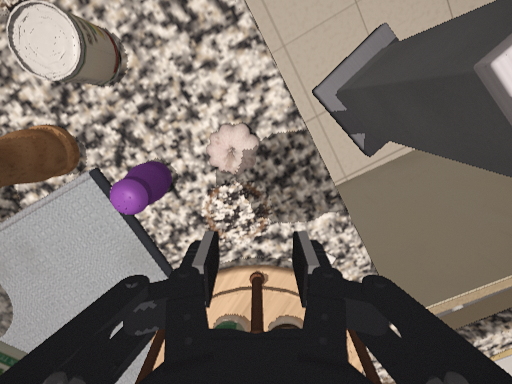

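```bash
cat >> h.py <<'E'
def top_measure(f):
    m=capred(f);roi=np.zeros(m.shape,bool);roi[95:242,155:300]=1;m&=roi
    o={}
    for c,a in blobs(m,20):
        k="cap" if a>120 else "arrow"
        o[k]=ray(f,c,.136 if k=="cap" else .006)[0,:2]
    # cap by enclosing outline
    cs=max(cv2.findContours(m.astype(np.uint8),0,1)[0],key=cv2.contourArea)
    e=cv2.fitEllipse(cs);o["cap2"]=ray(f,e[0],.136)[0,:2];o["capr"]=np.mean(e[1])/2
    hsv=cv2.cvtColor(f["image"],cv2.COLOR_RGB2HSV);H,S,V=[hsv[:,:,i].astype(int) for i in range(3)]
    w=((H>8)&(H<22)&(S>70)&(V>140)&roi).astype(np.uint8)
    c=max(cv2.findContours(w,0,1)[0],key=cv2.contourArea);P=ray(f,cv2.convexHull(c)[:,0,:],.03)[:,:2]
    from scipy.optimize import least_squares
    s=least_squares(lambda q:np.hypot(*(P-q[:2]).T)-q[2],[.58,-.06,.146],loss="soft_l1",f_scale=.001).x
    o["disc"]=s;return o
def circ(P):
    P=np.array(P);A=np.c_[2*P,np.ones(len(P))];x=np.linalg.lstsq(A,(P**2).sum(1),rcond=None)[0]
    return x[:2],np.sqrt(x[2]+x[:2]@x[:2])
E
python3 - <<'E'
from h import *
O=[top_measure(pickle.load(open(f"pics/{n}.pkl","rb"))) for n in("top0","t2","top5")]
for o in O:print({k:np.round(v,4) for k,v in o.items()})
for k in("cap","cap2"):
    c,r=circ([o[k] for o in O]);print(k,"axis@.136",c,r)
    for ax in(c,O[0]["disc"][:2]):
        print("   red bearings",[deg(o[k]-ax).round(1) for o in O],"arrow",[deg(O[i]["arrow"]-O[i]["disc"][:2]).round(1) for i in (0,2)])
E
```

```text
{'cap': array([ 0.6467, -0.0432]), 'arrow': array([ 0.4319, -0.1082]), 'cap2': array([ 0.6463, -0.0434]), 'capr': np.float64(9.6068), 'disc': array([ 0.5818, -0.062 ,  0.1446])}
{'cap': array([0.5642, 0.0023]), 'cap2': array([0.5649, 0.0019]), 'capr': np.float64(9.7808), 'disc': array([ 0.5825, -0.0619,  0.1441])}
{'cap': array([ 0.5156, -0.0805]), 'arrow': array([ 0.4322, -0.1085]), 'cap2': array([ 0.5169, -0.0798]), 'capr': np.float64(9.8428), 'disc': array([ 0.5816, -0.0616,  0.1447])}
cap axis@.136 [ 0.58163363 -0.06364147] 0.06816798588367928
   red bearings [np.float64(17.4), np.float64(104.8), np.float64(194.3)] arrow [np.float64(197.1), np.float64(197.4)]
   red bearings [np.float64(16.1), np.float64(105.3), np.float64(195.6)] arrow [np.float64(197.1), np.float64(197.4)]
cap2 axis@.136 [ 0.58201826 -0.06306019] 0.06722005246414868
   red bearings [np.float64(17.0), np.float64(104.8), np.float64(194.5)] arrow [np.float64(197.1), np.float64(197.4)]
   red bearings [np.float64(16.1), np.float64(104.8), np.float64(195.4)] arrow [np.float64(197.1), np.float64(197.4)]
```

The red cap is upright at bearing about 194.7° and the arrow is at about 197.3°, so I need another 2.6°. I go back to the same peg. The finger last stopped 5.0° beyond the place where I descend, so I sweep 7.6°.

```bash
python3 -m crank '[-1,0,0,0,0,0,130,-1,0,0,0,0,0,130,-1,0,0,0,0,0,130,-1,0,0,0,0,0,130,0,0,0,0,0,0,130,0,0,0.5,0,0,0,130,0,0,0.9,0,0,0,130,0,0,0.9,0,0,0,130,0,0,0.5,0,0,0,130,0,0,0,0,0,0,130]'
```

```text
time: 14.38
eef_pos: [0.4863, -0.1579, 0.0837]
tcp_rot: [3.135, -0.002, -2.336]
wrist_force: [0.3, 0.9, 0.1]
width: 0.491
gripper_force: 0.0
```

```bash
python3 -m crank '[-0.0015,-0.118,0,0,0,-0.0167,130,-0.0015,-0.118,0,0,0,-0.0167,130,-0.001,-0.08,0,0,0,-0.0111,130,-0.001,-0.08,0,0,0,-0.0111,130,-0.001,-0.08,0,0,0,-0.0111,130,-0.001,-0.08,0,0,0,-0.0111,130,-0.0005,-0.047,0,0,0,-0.0067,130,0,0,0,0,0,0,130,0,0,0,0,0,0,130]'
```

```text
time: 15.13
eef_pos: [0.5029, -0.1717, 0.0873]
tcp_rot: [-3.141, -0.0, -2.205]
wrist_force: [0.4, 0.2, -0.5]
width: 0.487
gripper_force: 0.0
```

```bash
python3 -m crank '[-0.0015,0.118,0,0,0,0.0167,130,-0.0015,0.118,0,0,0,0.0167,130,-0.0015,0.118,0,0,0,0.0167,130,0,0,-0.5,0,0,0,130,0,0,-0.9,0,0,0,130,0,0,-0.9,0,0,0,130,0,0,-0.5,0,0,0,130,1,0,0,0,0,0,130,1,0,0,0,0,0,130,1,0,0,0,0,0,130,1,0,0,0,0,0,130,0,0,0,0,0,0,130]'; python3 - <<'E'
from h import *
F=[]
for i in range(3): F.append(grab_frame("top"))
f=dict(F[0]);pickle.dump(f,open("pics/top6.pkl","wb"))
O=[top_measure(pickle.load(open(f"pics/{n}.pkl","rb"))) for n in("top0","t2","top5")]
M=[top_measure(x) for x in F]
for k in("cap","cap2"):
    c,r=circ([o[k] for o in O+M[:1]]);d=np.mean([o["disc"][:2] for o in O+M],0);print(c,r,d)
    for ax in(c,d): print(k,[deg(o[k]-ax).round(1) for o in O+M],"arrow",[deg(o["arrow"]-d).round(1) for o in M])
print(M[0]["cap"],F[0]["position"]-F[2]["position"])
cv2.imwrite("pics/c6.png",cv2.resize(f["image"][100:250,150:300,::-1],(600,600),interpolation=cv2.INTER_CUBIC))
E
```

```text
time: 16.13
eef_pos: [0.4132, -0.2589, 0.1714]
tcp_rot: [-3.141, -0.003, -2.289]
wrist_force: [-0.8, -0.5, 0.3]
width: 0.491
gripper_force: 0.0
[ 0.58163282 -0.06364322] 0.06816934401260384 [ 0.58175957 -0.06179353]
cap [np.float64(17.4), np.float64(104.8), np.float64(194.3), np.float64(197.1), np.float64(197.1), np.float64(197.1)] arrow [np.float64(197.3), np.float64(197.3), np.float64(197.3)]
cap [np.float64(16.0), np.float64(105.3), np.float64(195.8), np.float64(198.6), np.float64(198.6), np.float64(198.6)] arrow [np.float64(197.3), np.float64(197.3), np.float64(197.3)]
[ 0.58203175 -0.06303127] 0.0671975989263715 [ 0.58175957 -0.06179353]
cap2 [np.float64(17.0), np.float64(104.8), np.float64(194.5), np.float64(197.3), np.float64(197.3), np.float64(197.3)] arrow [np.float64(197.3), np.float64(197.3), np.float64(197.3)]
cap2 [np.float64(15.9), np.float64(104.8), np.float64(195.6), np.float64(198.3), np.float64(198.4), np.float64(198.4)] arrow [np.float64(197.3), np.float64(197.3), np.float64(197.3)]
[ 0.51648702 -0.08372869] [0. 0. 0.]
```

View pics/c6.png

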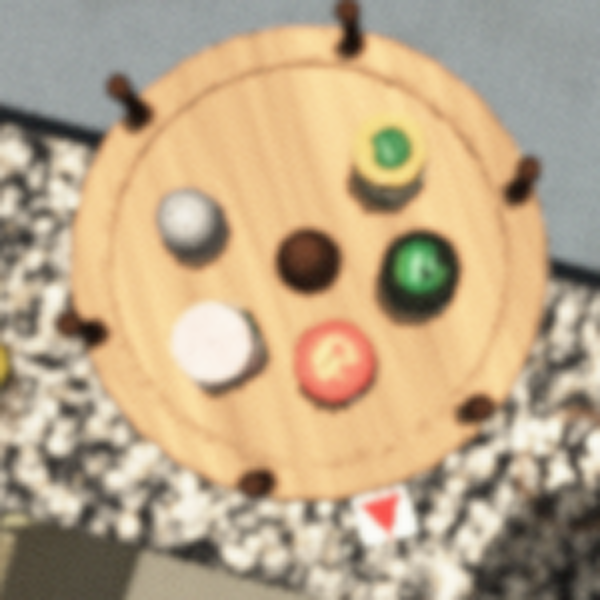

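The red cap (crop (335,362)) now lines up with the arrow (crop (385,515)) to within about 1°, and the jars are all upright. I retreat and hand in.

```bash
python3 -m crank '[0,0,-0.9,0,0,0,130,0,0,-0.9,0,0,0,130,0,0,-0.9,0,0,0,130,0,0,0,0,0,0,130,0,0,0,0,0,0,130]'; python3 - <<'E'
from h import *
o=top_measure(grab_frame("top"));print(deg(o["cap2"]-[.582,-.063]),deg(o["arrow"]-[.5818,-.0618]))
print(hand_in())
E
```

```text
time: 16.7
eef_pos: [0.4178, -0.2557, 0.2538]
tcp_rot: [-3.138, 0.001, -2.282]
wrist_force: [-0.8, -0.1, -0.1]
width: 0.491
gripper_force: 0.0
197.3707790387413 197.3220682496554
the job is handed in; nothing more can be done
None
```

The red-capped jar stands at the front, in line with the arrow to within about 1° by my measurements. The carousel is at rest, the hand is clear, and I handed the job in at about 17 s.

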